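Check-weigh an ointment jar on the counter balance

TASK

Check-weigh the filled ointment jar that stands on the left pan of the counter balance: gently stand the larger bronze weight on the empty right pan, then press the release plunger on the sloping front down to its halfway stop, hold it there for about a second while the pans settle, and only then press it fully down and let it go. The balance must be left released with its pans level, the jar and the weight standing on them, and everything else on the counter left where it is. The pans stand over the plunger, so lean the tool back and press along the plunger's own line.

Things in the scene. Friction and masses are not known exactly. Their poses are not given: they have to be found in the camera images.
- weight_large_center (a point): Centre, half-way up, of the larger of the two bronze weights (the task's weight): a plain upright cylinder 32 mm in diameter and 28 mm high with a waisted knob on top (20 mm across), 44 mm high in all, 200 g. Its z axis is its axis and points up. It stands loose on the counter at the right.
- weight_small_center (a point): Centre, half-way up, of the smaller bronze weight, of the same shape: 20 mm in diameter, 28 mm high in all, 50 g. It stays where it is.
- teacup_center (a point): Centre, half-way up, of an empty white porcelain cup, 68 mm across the rim and 48 mm high, that stands near the weights. It stays where it is. The two weights and the cup may stand in each other's places.
- scale: The counter balance: a dark wooden case with a marble top, 320 mm wide, 87 mm high, its front (towards the robot) sloping down at 35 degrees, two brass pans on posts above it. It is fixed. Origin on the counter, midway under the two pan centres. x points from its front to its back, y to its left, z up. The front foot of the slope is at x = -128 mm, the back at +80 mm.
- pan_right_floor (a point): Centre of the upper face of the right-hand (-y side) brass pan of the balance, the empty one, 140 mm above the counter: a round dish 130 mm across with a lip 6 mm high round a flat floor 116 mm across. The pan centres are 176 mm apart. Axes as those of the balance. Until the plunger is pressed, studs under the pans hold both pans firm.
- pan_left_floor (a point): The same point of the left-hand (+y side) pan, on which the ointment jar stands; same axes.
- ointment_jar_center (a point): Centre, half-way up, of the lidded white and blue porcelain jar on the left pan: 60 mm in diameter, 60 mm high, about 200 g, loose and fragile. Its z axis points up.
- cap_top (a point): Centre of the flat top of the release plunger's brass cap (34 mm in diameter), mid-way along the sloping front. z is the plunger's line, outward: 35 degrees from vertical, leaning to the front of the balance; y is the balance's left. At rest it is 73 mm above the counter, 96 mm in front of the pan-centre line, 28 mm off the slope. The pans' front edges, 65 mm in front of that line, stand above it.
- plunger (a joint): How far the plunger is pressed in along its line, m: 0 up, 0.007 at the halfway stop, 0.014 fully down. The first half takes 3 N rising to 5 N; at the halfway stop the force must rise to about 11 N before it yields further, and it takes 15 N fully down. It springs back when let go. The first half lowers the studs under the pans by 1 mm, so that the pans can just play.
- arrest (a joint): How far the studs that hold the pans firm have dropped, m: 0 while they hold, 0.001 with the plunger at its halfway stop, 0.014 when the balance is released. They drop of themselves, in about 0.1 s, when the plunger is pressed beyond 0.0125, and stay down.
- pan_right (a joint): Height of the right pan above its level position, m. The pans are linked: one rises as the other sinks, at most 9 mm; once released the heavier side goes right down, and with like loads the pans stand level (0).
- mortar_center (a point): Centre of a squat cast-iron mortar, 132 mm across and 90 mm high, at the back, right of the balance. A bystander.
- pestle_center (a point): Middle of a brass pestle, 180 mm long, 33 mm thick at the ends, lying at the right, near the mortar. A bystander.
- tall_jar_center (a point): Centre of a tall blue and white porcelain jar, 120 mm across and 174 mm high, at the left. A bystander.
- tea_caddy_center (a point): Centre of a square dark tea caddy, 75 mm wide and 113 mm high, at the back. A bystander.
Things that resemble listed ones, but are neither listed nor needed, are in the scene too. What is shaped like the part that bears weight_large_center but green or orange is not meant.

How it is judged:
By the outcome, as a careful person would: the job done as asked, in the order asked, and still so for the second after the job is handed in, with the robot touching nothing.
It also fails if it takes over 45 s, if anything falls off the work surface, if the arm or the gripper's body presses on something with over 40 N, if the wrist force passes 120 N, or if a joint passes its speed limit or range.

ROBOT

A 7-joint arm with a two-finger parallel gripper is mounted at the origin on the work surface. World frame = base frame: x ahead of the robot, y to its left, z up, the work surface at z = 0. Lengths are in m, angles in degrees, forces in N, time in s.
With the tool pointing down it reaches from about 0.425 to 0.875 m from the base axis. Payload 4.7 kg.
Tool frame: the origin (TCP) lies midway between the tips of the shut fingers; the grasp point (between the pads) lies env.grip_point_offset behind it (env.grip_point_offset is the distance from the TCP to the grasp point, in m); z points along the fingers, y is the line along which they close (so a half turn about z gives the same grasp; the last joint's range is limited). The gripper opens to 87 mm and grips with 3 to 60 N. Pads are 19 mm wide; open, the fingers measure 117 mm over their backs; the gripper's body (75 mm by 190 mm) begins 51 mm behind the grasp point.
Start: joints at [-76.484, 18.392, -4.016, 83.108, 1.295, 78.541, -3.26], TCP at [0.143, 0.634, 0.223] pointing down, gripper open.
Joint ranges: [-163.93, 163.93], [-17.29, 119.83], [-79.2, 71.16], [3.27, 140.29], [-89.18, 269.18], [5.43, 117.66], [-154.24, 154.24]. Speed limits (degrees/s): [147.25, 147.25, 180, 180, 180, 180, 180].

INTERFACE

Orientations are given as [roll, pitch, yaw] about the fixed x, y, z axes, in that order (R = Rz(yaw) Ry(pitch) Rx(roll)).
In Python, from cell import env gives the robot as it stands.
- The arm moves only by the shell command python3 -m creep 'ROWS' [FORCE]. ROWS is a JSON object of lists of equal length, an entry for each row: "translation": the shift along the tool's x, y, z in units of 0.08 m (1.0 is 0.08 m), a list of three; "turn": the turn, a rotation vector about the tool's x, y, z in units of 180 degrees (1.0 is 180 degrees), a list of three; "grip": the opening, from 0 (shut) to 1 (fully open). In form: {"translation": [[x, y, z], ...], "turn": [[ax, ay, az], ...], "grip": [grip, ...]}. A call has 1 to 5 rows; each row shifts and turns the commanded pose from where the row before left it, along the tool's axes as they then stand; what a row does not reach is not made up. A row lasts 1/8 s, in which the tool goes at most 62.5 mm and 10.7 degrees, less where a joint would pass 70% of its speed; a pose out of reach is approached as far as the arm can. A call with a number of a shift or a turn outside -1 to 1 is refused whole. A call with a gripper value outside its range is refused whole. The fingers move at their own pace and stop on an object; FORCE is the grip in N (left out, the last holds). Time passes only in rows, so rows that do not move let the fingers close. It gives the time, the measured TCP pose, the force, the opening and the grip force at its end, in the units of the state.
- env.get_obs(): the state, without advancing time (a new reading comes with each control period).
- env.read_camera(name): name is "scene" or "top" or "wrist"; returns a dict with "frame" (480x640x3 uint8, red, green, blue), "z_map" (480x640 float32, m along the optical axis (not along the pixel's ray), 0 where there is no reading), "K" (3x3 intrinsics, pixels), "rvec" (rotation vector, rad) and "tvec" (3), from world to camera coordinates, as OpenCV has them. Camera axes: x right, y down, z forward; pixel columns grow to the right and rows downward; lengths in m; the calibration is good to about 2 mm. A picture is of the moment at which its call begins.
- env.sign_off(): hands the job in; it is judged then, once.
The state is a dict: "time_s": time; "qpos": joint angles; "joint_velocities": joint speeds; "effort": joint torques, N m; "tool_pos": TCP position; "tool_rot": TCP orientation; "force": force on the tool from outside, world axes, zero at the start; "wrist_torque": the same for the moment, N m; "grip_width": finger opening in m; "grasp_force": force on a finger pad.
Only numpy, scipy, OpenCV 4.12 (cv2) and the standard library are available. Lean on these libraries where they do the work, as an engineer would, in place of code of your own. Each camera call takes 0.05 s, during which the arm holds its last target. There are 200 camera calls.

## Working session

There is one attempt and no reset: what is moved stays moved. The work goes in short steps, Python scripts to look and compute and a shell command to move; the robot and the scene stay as the last step left them, time stands still between calls to the robot, and variables do not carry over. Pictures are saved under pics/ and viewed, at most 10 in all, crops included, and the job is handed in when it is done.

```bash
mkdir -p pics; cat > h.py <<'E'
import numpy as np,cv2,pickle
from cell import env
def snap(n):
    c=env.read_camera(n); pickle.dump(c,open(f'pics/{n}.pkl','wb')); return c
def load(n): return pickle.load(open(f'pics/{n}.pkl','rb'))
def world(c):
    z=c['z_map'];K=c['K'];R=cv2.Rodrigues(np.array(c['rvec'],float))[0];t=np.array(c['tvec'],float).ravel()
    v,u=np.mgrid[:480,:640]
    P=np.stack([(u-K[0,2])/K[0,0]*z,(v-K[1,2])/K[1,1]*z,z],-1)
    return (P-t)@R
def save(c,f): cv2.imwrite(f,c['frame'][:,:,::-1])
E
python3 - <<'E'
from h import *
for n in('scene','top'):
    c=snap(n);save(c,f'pics/{n}0.png');print(n,c['K'][0,0],(c['z_map']>0).mean())
print(env.get_obs(),env.grip_point_offset)
E
```

```text
scene 472.277689557896 0.9945865885416667
top 617.3374049536626 0.9960872395833333
{'time_s': 0.1, 'qpos': array([-76.48337984,  18.43650705,  -4.01693727,  83.16672035,
         1.29564852,  78.54277408,  -3.26040975]), 'joint_velocities': array([-0.05358927, -0.03475569, -0.04959983, -0.17346855, -0.0377156 ,
       -0.02318869,  0.04910599]), 'effort': array([-1.77275301e-04, -4.92569554e+01, -4.05748654e-01, -3.13399744e+01,
       -6.42601401e-02,  3.94399278e-02,  1.03687812e-04]), 'tool_pos': array([0.14292486, 0.6335804 , 0.22156233]), 'tool_rot': array([-1.79899274e+02,  5.67473323e-03,  1.67294007e+02]), 'force': array([-0.72430092, -0.0007637 , -0.43681098]), 'wrist_torque': array([-0.03058369,  0.03883813, -0.06846885]), 'grasp_force': 0.0, 'grip_width': 0.08709898877538191} 0.0187
```

View pics/top0.png

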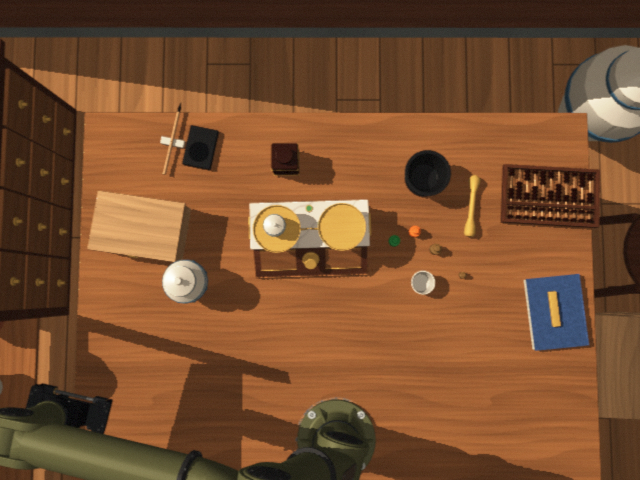

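View pics/scene0.png

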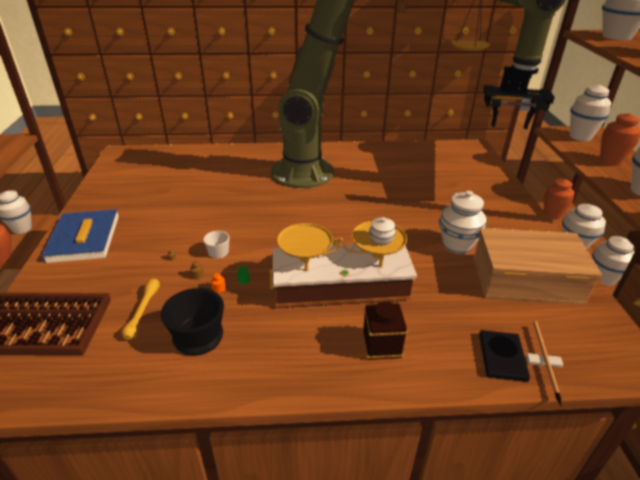

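Top view: the bronze candidates are (435,250) and (463,275). The orange (415,231) and green (395,240) pieces are decoys, and the cup is at (424,283). (435,250) looks larger, so it fits the description. I'll confirm it in a crop and measure.

```bash
python3 - <<'E'
from h import *
c=load('top');W=world(c);f=c['frame'];hsv=cv2.cvtColor(f,cv2.COLOR_RGB2HSV)
cv2.imwrite('pics/crop1.png',cv2.resize(f[215:300,380:485,::-1],None,fx=7,fy=7,interpolation=cv2.INTER_CUBIC))
z=W[...,2]
def blobs(m,lo,hi,mn=6):
    n,l,s,ce=cv2.connectedComponentsWithStats(m.astype(np.uint8))
    for i in range(1,n):
        if lo<=s[i,4]<=hi:
            p=W[l==i];print(ce[i].round(1),s[i],'med',np.median(p,0).round(4),'mid',((p.min(0)+p.max(0))/2).round(4),'zmax',p[:,2].max().round(4))
reg=np.zeros(z.shape,bool);reg[215:300,380:485]=1
print('small things');blobs(reg&(z>.012),5,2000)
reg[:]=0;reg[190:285,240:380]=1
print('pans');blobs(reg&(z>.125)&(z<.155),100,9000)
print('jar');blobs(reg&(z>.17),20,9000)
reg[:]=0;reg[248:275,295:328]=1
print('cap');blobs(reg&(hsv[...,1]>120)&(hsv[...,2]>120)&(hsv[...,0]>12),20,900)
print('marble');blobs((z>.08)&(z<.095)&(hsv[...,1]<60),200,9000)
print(W[259:264,306:316,2].round(3))
E
```

```text
small things
[469.2 226.6] [463 215  12  22 198] med [ 0.6011 -0.386   0.0271] mid [ 0.5282 -0.1815  0.906 ] zmax 1.8
[414.1 231.1] [409 226  11  11  98] med [ 0.588  -0.2243  0.0314] mid [ 0.5121 -0.1018  0.9071] zmax 1.8
[393.5 240.5] [388 235  12  12 104] med [ 0.5614 -0.1657  0.0313] mid [ 0.4987 -0.0724  0.9065] zmax 1.8
[434.7 248.8] [429 244  12  11 107] med [ 0.5372 -0.2833  0.0314] mid [ 0.5377 -0.2863  0.0306] zmax 0.0488
[424.7 282.1] [411 271  24  24 202] med [ 0.443 -0.26   0.039] mid [ 0.4414 -0.2442  0.0352] zmax 0.0581
[462.2 274.9] [459 272   7   7  36] med [ 0.463  -0.364   0.0214] mid [ 0.4631 -0.3648  0.025 ] zmax 0.036
pans
[341.  226.4] [ 317  203   48   48 1786] med [ 0.5921 -0.0121  0.1415] mid [ 0.5907 -0.0108  0.1414] zmax 0.1546
[276.3 229.4] [ 252  205   48   48 1391] med [0.579  0.1587 0.1398] mid [0.5855 0.1648 0.1409] zmax 0.1548
jar
[273.3 224.8] [263 215  22  22 360] med [0.5904 0.1672 0.1877] mid [0.5184 0.1166 0.985 ] zmax 1.8
cap
[309.9 260.5] [302 253  16  16 188] med [0.5021 0.073  0.0674] mid [0.4717 0.0669 0.9135] zmax 1.8
marble
[428.9 173. ] [406 151  44  45 436] med [ 0.7471 -0.2661  0.0887] mid [ 0.7473 -0.257   0.0875] zmax 0.095
[304.7 212. ] [ 250  200  118   49 1016] med [0.6472 0.0826 0.0872] mid [0.6041 0.0769 0.0875] zmax 0.095
[309.4 239.7] [294 230  33  18 330] med [0.5587 0.0754 0.0873] mid [0.563  0.0727 0.0875] zmax 0.0949
[[0.052 0.079 0.078 0.088 0.083 0.082 0.08  0.054 0.057 0.053]
 [0.078 0.081 0.076 0.085 0.088 0.082 0.083 0.079 0.081 0.056]
 [0.079 0.074 0.075 0.08  0.074 0.076 0.082 0.077 0.078 0.057]
 [0.073 0.076 0.082 0.077 0.075 0.069 0.081 0.071 0.074 0.078]
 [0.077 0.076 0.08  0.071 0.075 0.073 0.076 0.084 0.072 0.077]]
```

View pics/crop1.png

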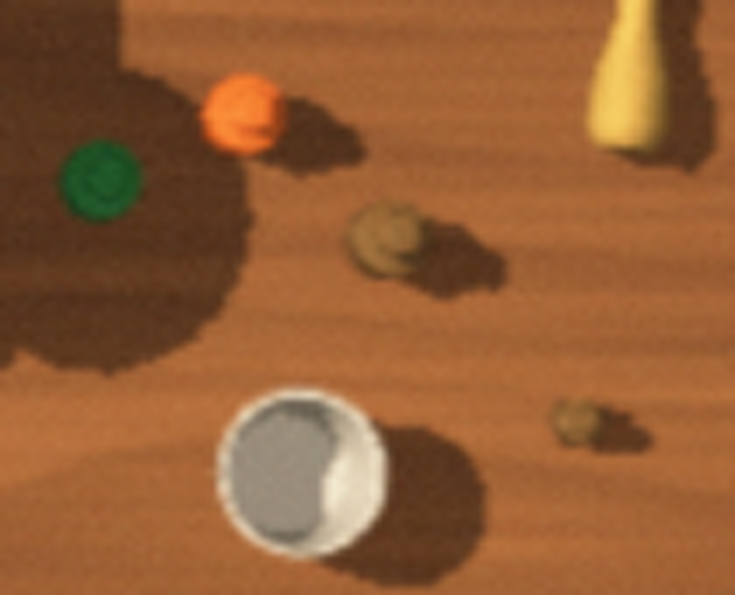

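The crop confirms it: the bronze weight at crop (385,240), i.e. top (435,249), is about 12 px across, against 7 px for the one at (578,420). It is the large weight, at about (0.537, -0.284). I'll lift up and swing across to it.

```bash
cat > d.py <<'E'
import sys,numpy as np
from scipy.spatial.transform import Rotation as R
from cell import env
# usage: d.py x y z [roll pitch yaw]; prints shift & turn in tool axes/units
a=[float(v) for v in sys.argv[1:]]
o=env.get_obs();Q=R.from_euler('xyz',o['tool_rot'],degrees=True)
print('t',round(o['time_s'],2),'pos',o['tool_pos'].round(4),'rot',o['tool_rot'].round(2),'F',o['force'].round(1),'q',o['qpos'].round(0),'w',round(o['grip_width'],4))
print('shift',(Q.inv().apply(np.array(a[:3])-o['tool_pos'])/.08).round(3))
if len(a)>3: print('turn',((Q.inv()*R.from_euler('xyz',a[3:],degrees=True)).as_rotvec(degrees=True)/180).round(4))
E
python3 -m creep '{"translation":[[0,0,-0.6],[0,0,-0.6],[-0.5,-0.4,0],[-0.6,-0.3,0],[-0.6,-0.3,0]],"turn":[[0,0,0],[0,0,0],[0,0,0],[0,0,0],[0,0,0]],"grip":[0.63,0.63,0.63,0.63,0.63]}'
python3 d.py 0.56 0.1 0.32 180 0 -178.3;python3 d.py 0.54 -0.284 0.32 180 0 -178.3
```

```text
time_s: 0.72
tool_pos: [0.2591, 0.5248, 0.3183]
tool_rot: [-180.0, 0.0, 167.3]
force: [0.5, -0.6, -0.3]
grip_width: 0.0558
grasp_force: 0.0
t 0.72 pos [0.2591 0.5248 0.3183] rot [-1.7998e+02  1.0000e-02  1.6732e+02] F [ 0.5 -0.6 -0.3] q [-67.   9.   1.  84.  -0.  87.  11.] w 0.0558
shift [-4.835 -4.355 -0.02 ]
turn [-0.0001  0.     -0.0799]
t 0.72 pos [0.2591 0.5248 0.3183] rot [-1.7998e+02  1.0000e-02  1.6732e+02] F [ 0.5 -0.6 -0.3] q [-67.   9.   1.  84.  -0.  87.  11.] w 0.0558
shift [-5.645 -9.093 -0.018]
turn [-0.0001  0.     -0.0799]
```

```bash
python3 -m creep '{"translation":[[-0.5,-0.5,0],[-0.5,-0.5,0],[-0.5,-0.5,0],[-0.5,-0.5,0],[-0.5,-0.5,0]],"turn":[[0,0,0],[0,0,0],[0,0,0],[0,0,0],[0,0,0]],"grip":[0.63,0.63,0.63,0.63,0.63]}'
python3 -m creep '{"translation":[[-0.5,-0.6,0],[-0.5,-0.6,0],[-0.5,-0.6,0],[-0.5,-0.6,0],[-0.3,-0.7,0]],"turn":[[0,0,0],[0,0,0],[0,0,0],[0,0,0],[0,0,0]],"grip":[0.63,0.63,0.63,0.63,0.63]}'
python3 -m creep '{"translation":[[-0.2,-0.7,0],[-0.1,-0.7,0],[0,-0.7,0],[0,0,0],[0,0,0]],"turn":[[0,0,0],[0,0,0],[0,0,0],[0,0,-0.04],[0,0,-0.04]],"grip":[0.63,0.63,0.63,0.63,0.63]}'
python3 d.py 0.54 -0.284 0.25 180 0 -178.3
```

```text
time_s: 1.35
tool_pos: [0.4098, 0.2852, 0.3183]
tool_rot: [180.0, -0.0, 167.3]
force: [0.8, 0.4, -0.3]
grip_width: 0.0544
grasp_force: 0.0
time_s: 1.98
tool_pos: [0.5348, 0.0029, 0.318]
tool_rot: [-180.0, -0.0, 167.3]
force: [1.0, 0.2, -0.9]
grip_width: 0.0551
grasp_force: 0.0
time_s: 2.6
tool_pos: [0.52, -0.1654, 0.3182]
tool_rot: [180.0, -0.0, -178.2]
force: [-0.4, 0.2, 0.0]
grip_width: 0.0548
grasp_force: 0.0
t 2.6 pos [ 0.52   -0.1654  0.3182] rot [ 1.7997e+02 -3.0000e-02 -1.7820e+02] F [-0.4  0.2  0. ] q [-23.   4.  41.  90.  -3.  87. 109.] w 0.0548
shift [-0.204 -1.49   0.851]
turn [ 0.0002 -0.0002  0.0006]
```

```bash
python3 -m creep '{"translation":[[-0.05,-0.5,0.2],[-0.05,-0.5,0.2],[-0.1,-0.49,0.25],[0,0,0.2],[0,0,0]],"turn":[[0,0,0],[0,0,0],[0,0,0],[0,0,0],[0,0,0]],"grip":[0.63,0.63,0.63,0.63,0.63]}'
python3 - <<'E'
from h import *
c=snap('wrist');save(c,'pics/w1.png')
W=world(c);z=W[...,2];m=((z>.015)&(z<.06)).astype(np.uint8)
n,l,s,ce=cv2.connectedComponentsWithStats(m)
for i in range(1,n):
    if s[i,4]>200:
        k=l==i;p=W[k];q=W[k&(z>.036)];
        print(ce[i].round(0),s[i],((np.percentile(p,1,0)+np.percentile(p,99,0))/2).round(4),'top',((np.percentile(q,2,0)+np.percentile(q,98,0))/2).round(4) if len(q)>9 else '')
E
python3 d.py 0.537 -0.284 0.06
```

```text
time_s: 3.22
tool_pos: [0.5394, -0.2819, 0.2488]
tool_rot: [179.9, -0.2, -178.3]
force: [0.2, 0.2, -0.2]
grip_width: 0.0549
grasp_force: 0.0
[20. 68.] [   0    0   53  125 4902] [ 0.4043 -0.5657  0.0212] top 
[365. 113.] [ 324   77   75   78 2225] [ 0.4436 -0.245   0.0324] top [ 0.4436 -0.245   0.0428]
[235. 139.] [226 129  20  21 310] [ 0.4653 -0.3654  0.0221] top 
[564. 190.] [  495   149   145   120 10206] [ 0.5225 -0.0296  0.0374] top [ 0.5342 -0.033   0.0479]
[312. 216.] [297 201  31  32 777] [ 0.5399 -0.2872  0.0315] top [ 0.5398 -0.2871  0.0418]
[425. 242.] [409 227  33  31 803] [ 0.5637 -0.1686  0.0308] top [ 0.5635 -0.169   0.0419]
[217. 271.] [ 203  246   31   55 1286] [ 0.6057 -0.3859  0.0243] top 
[366. 265.] [351 250  32  32 752] [ 0.5907 -0.2281  0.0304] top [ 0.5904 -0.228   0.0418]
[ 23. 280.] [  4 272  48  20 498] [ 0.6217 -0.5923  0.0202] top 
[334. 362.] [298 351  74  19 971] [ 0.7048 -0.2562  0.037 ] top [ 0.6975 -0.257   0.0477]
t 3.27 pos [ 0.5401 -0.2816  0.25  ] rot [ 1.7991e+02 -6.0000e-02 -1.7822e+02] F [ 0.5  0.6 -0.3] q [-12.  16.  46.  88. -11.  81. 126.] w 0.0549
shift [ 0.038 -0.032  2.375]
```

View pics/w1.png

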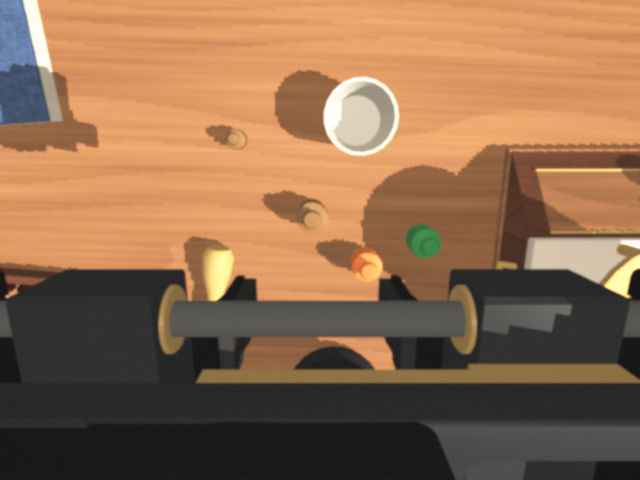

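The wrist view shows the large bronze weight at (312,216), i.e. (0.540, -0.287), with orange (366,265) and green (425,242) beside it. The fingers clear them, so I'll descend.

```bash
python3 -m creep '{"translation":[[0,-0.065,0.55],[0,0,0.6],[0,0,0.6],[0,0,0.5],[0,0,0.3]],"turn":[[0,0,0],[0,0,0],[0,0,0],[0,0,0],[0,0,0]],"grip":[0.63,0.63,0.63,0.63,0.63]}'
python3 d.py 0.540 -0.287 0.008
```

```text
time_s: 3.9
tool_pos: [0.5407, -0.2859, 0.0455]
tool_rot: [179.9, -0.0, -178.1]
force: [-0.4, 0.3, 0.3]
grip_width: 0.0551
grasp_force: 0.0
t 3.9 pos [ 0.5407 -0.2859  0.0455] rot [ 1.7990e+02 -1.0000e-02 -1.7813e+02] F [-0.4  0.3  0.3] q [ -8.  27.  41. 101. -20.  60. 133.] w 0.0551
shift [ 0.01  -0.015  0.468]
```

```bash
python3 -m creep '{"translation":[[0,-0.01,0.3],[0,0,0.17],[0,0,0],[0,0,0],[0,0,0]],"turn":[[0,0,0],[0,0,0],[0,0,0],[0,0,0],[0,0,0]],"grip":[0.63,0.63,0.63,0.2,0.2]}' 15
python3 -m creep '{"translation":[[0,0,0],[0,0,0],[0,0,-0.1],[0,0,-0.3],[0,0,0]],"turn":[[0,0,0],[0,0,0],[0,0,0],[0,0,0],[0,0,0]],"grip":[0.2,0.2,0.2,0.2,0.2]}' 15
python3 d.py 0.590 -0.011 0.26 180 0 -178.3
```

```text
time_s: 4.53
tool_pos: [0.5411, -0.2894, 0.0101]
tool_rot: [-180.0, 0.1, -178.3]
force: [-1.0, 0.2, 1.1]
grip_width: 0.0422
grasp_force: 0.0
time_s: 5.15
tool_pos: [0.5414, -0.2902, 0.0426]
tool_rot: [-179.9, 0.2, -178.3]
force: [0.4, 1.3, -1.7]
grip_width: 0.0311
grasp_force: 15.0
t 5.15 pos [ 0.5414 -0.2902  0.0426] rot [-179.9     0.19 -178.32] F [ 0.4  1.3 -1.7] q [ -7.  27.  41. 101. -20.  60. 133.] w 0.0311
shift [-0.718  3.467 -2.721]
turn [-0.0005  0.001  -0.0001]
```

```bash
python3 -m creep '{"translation":[[0,0,-0.5],[0,0,-0.7],[0,0,-0.7],[0,0,-0.6],[-0.1,0.4,-0.2]],"turn":[[0,0,0],[0,0,0],[0,0,0],[0,0,0],[0,0,0]],"grip":[0.2,0.2,0.2,0.2,0.2]}'
python3 -m creep '{"translation":[[-0.12,0.6,0],[-0.12,0.6,0],[-0.12,0.6,0],[-0.12,0.6,0],[-0.1,0.5,0]],"turn":[[0,0,0],[0,0,0],[0,0,0],[0,0,0],[0,0,0]],"grip":[0.2,0.2,0.2,0.2,0.2]}'
python3 -m creep '{"translation":[[0,0.17,0],[0,0,0]],"turn":[[0,0,0],[0,0,0]],"grip":[0.2,0.2]}'
python3 - <<'E'
from h import *
c=snap('wrist');save(c,'pics/w2.png')
c=snap('top');W=world(c);z=W[...,2]
E
python3 d.py 0.590 -0.011 0.17 180 0 -178.3
```

```text
time_s: 5.78
tool_pos: [0.5469, -0.261, 0.2599]
tool_rot: [-179.8, 0.2, -178.7]
force: [0.5, 0.8, -3.1]
grip_width: 0.0312
grasp_force: 15.0
time_s: 6.4
tool_pos: [0.5866, -0.0212, 0.2558]
tool_rot: [180.0, -0.1, -178.2]
force: [0.9, 0.6, -1.5]
grip_width: 0.0313
grasp_force: 15.0
time_s: 6.65
tool_pos: [0.5861, -0.0096, 0.2561]
tool_rot: [-180.0, -0.1, -178.2]
force: [-0.7, -0.6, -2.0]
grip_width: 0.0316
grasp_force: 15.0
t 6.75 pos [ 0.5861 -0.0124  0.2567] rot [-1.7993e+02 -2.0000e-02 -1.7845e+02] F [ 1.2  0.4 -2. ] q [-34.  11.  38.  91.  -7.  81.  96.] w 0.0315
shift [-0.049  0.017  1.083]
turn [-0.0004 -0.0001 -0.0008]
```

View pics/w2.png

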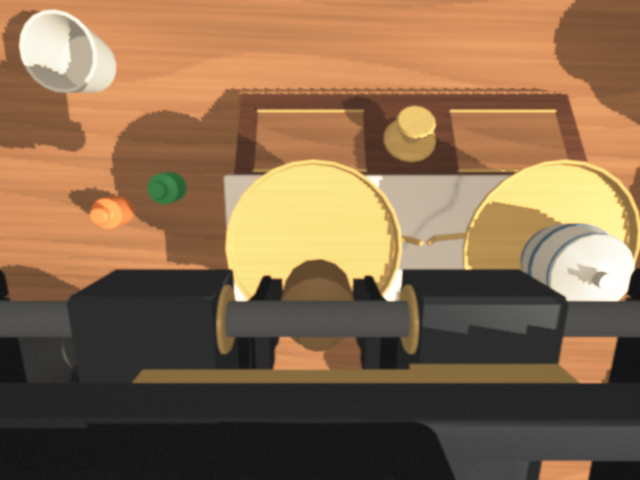

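The wrist view shows the weight held at (317,305), the pan around (315,240), the cap at (417,120) and the jar at (580,260). I'll take the pan and cap positions from this view's depth.

```bash
python3 - <<'E'
from h import *
c=load('wrist');W=world(c);z=W[...,2];f=c['frame'];h=cv2.cvtColor(f,cv2.COLOR_RGB2HSV)
r=np.zeros(z.shape,bool);r[155:262,220:405]=1
k=r&(z>.13)&(z<.155)&(h[...,1]>80);p=W[k]
print('pan floor z',np.median(p[:,2]), 'x',p[:,0].min(),p[:,0].max(),'y',p[:,1].min(),p[:,1].max())
# circle fit of the outer contour
cn=max(cv2.findContours(k.astype(np.uint8),0,1)[0],key=cv2.contourArea)[:,0]
q=W[cn[:,1],cn[:,0]][:,:2];q=q[(cn[:,1]<250)]
for _ in range(3):
    A=np.c_[2*q,np.ones(len(q))];s=np.linalg.lstsq(A,(q**2).sum(1),rcond=None)[0];rad=np.sqrt(s[2]+s[:2]@s[:2])
    e=abs(np.hypot(*(q-s[:2]).T)-rad);q=q[e<max(.004,np.median(e)*2)]
print('circle',s[:2],rad,len(q))
r[:]=0;r[100:165,380:440]=1
k=r&(h[...,0]>14)&(h[...,1]>90)&(z>.055)&(z<.1)
n,l,st,ce=cv2.connectedComponentsWithStats(k.astype(np.uint8))
for i in range(1,n):
    if st[i,4]>80:
        p=W[l==i];print('cap',ce[i],st[i],p.mean(0),((p.min(0)+p.max(0))/2))
# brighter cap top disc
k2=k&(h[...,2]>190);n,l,st,ce=cv2.connectedComponentsWithStats(k2.astype(np.uint8))
for i in range(1,n):
    if st[i,4]>80:
        p=W[l==i];m=p.mean(0);u,sv,vt=np.linalg.svd(p-m,full_matrices=False);print('bright',ce[i],st[i],m,'normal',vt[2])
# slope/case edges: marble front edge line for yaw
k=(z>.08)&(z<.094)&(h[...,1]<70);e=[]
for u in list(range(232,250))+list(range(385,440)):
    v=np.where(k[150:200,u])[0]
    if len(v):e.append(W[150+v[0],u,:2])
e=np.array(e);a=np.polyfit(e[:,1],e[:,0],1);print('yaw',-np.degrees(np.arctan(a[0])),e.mean(0))
E
```

```text
pan floor z 0.14079151258301695 x 0.5277658281484308 0.6045762405580415 y -0.0769431015197644 0.05228481425714252
circle [ 0.59194991 -0.01229434] 0.06402067926684671 254
cap [412.78225024 135.41755577] [ 385  106   51   57 2062] [0.50619215 0.07202733 0.06796527] [0.50498288 0.07305603 0.0691294 ]
bright [416.35026455 121.9047619 ] [398 106  38  33 945] [0.49491062 0.07261793 0.07420147] normal [ 0.55701761  0.014975   -0.83036566]
yaw 1.7971958152639391 [0.54069422 0.03430266]
```

```bash
python3 -m creep '{"translation":[[-0.07,0,0.3],[0,0,0.4],[0,0,0.35],[0,0,0.13],[0,0,0]],"turn":[[0,0,0],[0,0,0],[0,0,0],[0,0,0],[0,0,0]],"grip":[0.2,0.2,0.2,0.2,0.2]}'
python3 -m creep '{"translation":[[0,0,0.03],[0,0,0.03],[0,0,0]],"turn":[[0,0,0],[0,0,0],[0,0,0]],"grip":[0.2,0.2,0.2]}'
python3 d.py 0.592 -0.012 0.15
```

```text
time_s: 7.38
tool_pos: [0.5918, -0.0113, 0.1625]
tool_rot: [-180.0, -0.0, -178.4]
force: [0.4, -0.6, -3.1]
grip_width: 0.0314
grasp_force: 15.0
time_s: 7.75
tool_pos: [0.5922, -0.0099, 0.1581]
tool_rot: [180.0, 0.0, -178.3]
force: [0.5, 0.6, -1.7]
grip_width: 0.0312
grasp_force: 15.0
t 7.75 pos [ 0.5922 -0.0099  0.1581] rot [ 1.7999e+02  3.0000e-02 -1.7830e+02] F [ 0.5  0.6 -1.7] q [-33.  16.  37.  98. -10.  70.  98.] w 0.0312
shift [ 0.004 -0.026  0.101]
```

```bash
python3 -m creep '{"translation":[[0,0,0.03],[0,0,0.03],[0,0,0]],"turn":[[0,0,0],[0,0,0],[0,0,0]],"grip":[0.2,0.2,0.2]}'
python3 -m creep '{"translation":[[0,0,0.02],[0,0,0.0],[0,0,0]],"turn":[[0,0,0],[0,0,0],[0,0,0]],"grip":[0.2,0.2,0.2]}'
```

```text
time_s: 8.12
tool_pos: [0.5919, -0.0099, 0.1527]
tool_rot: [-180.0, -0.0, -178.3]
force: [-0.2, -0.3, -1.8]
grip_width: 0.0314
grasp_force: 15.0
time_s: 8.5
tool_pos: [0.5921, -0.01, 0.1514]
tool_rot: [180.0, 0.0, -178.3]
force: [0.2, -0.1, -3.1]
grip_width: 0.0315
grasp_force: 15.0
```

```bash
python3 -m creep '{"translation":[[0,0,0.02],[0,0,0.0]],"turn":[[0,0,0],[0,0,0]],"grip":[0.2,0.2]}'
python3 -m creep '{"translation":[[0,0,0.015],[0,0,0.0]],"turn":[[0,0,0],[0,0,0]],"grip":[0.2,0.2]}'
```

```text
time_s: 8.75
tool_pos: [0.5923, -0.0099, 0.15]
tool_rot: [180.0, 0.0, -178.3]
force: [-0.1, -0.4, -0.1]
grip_width: 0.0316
grasp_force: 15.0
time_s: 9.0
tool_pos: [0.5923, -0.0099, 0.1489]
tool_rot: [180.0, 0.0, -178.3]
force: [-0.6, -0.6, 1.0]
grip_width: 0.0313
grasp_force: 15.0
```

The weight has landed, with the force going from -2 to +1 N. I'll open partway and rise.

```bash
python3 -m creep '{"translation":[[0,0,0],[0,0,0],[0,0,0],[0,0,0],[0,0,-0.2]],"turn":[[0,0,0],[0,0,0],[0,0,0],[0,0,0],[0,0,0]],"grip":[0.42,0.5,0.57,0.57,0.57]}'
python3 -m creep '{"translation":[[0,0,-0.4],[0,0,-0.6],[0,0,-0.6],[0.4,0,-0.3],[0.5,0.2,0]],"turn":[[0,0,0],[0,0,0],[0,0,0],[0,0,0],[0,0,0]],"grip":[0.57,0.57,0.57,0.57,0.57]}'
python3 - <<'E'
from h import *
c=snap('top');W=world(c);z=W[...,2]
c2=snap('scene')
cv2.imwrite('pics/s2.png',cv2.resize(c2['frame'][200:310,150:450,::-1],None,fx=2.6,fy=2.6,interpolation=cv2.INTER_CUBIC))
m=(z>.16)&(z<.2);m[:,:318]=0;m[:,366:]=0;m[:203]=0;m[250:]=0
n,l,s,ce=cv2.connectedComponentsWithStats(m.astype(np.uint8))
for i in range(1,n):
    if s[i,4]>10: print(s[i],W[l==i].mean(0))
E
python3 d.py 0.38 0.073 0.24 180 0 -178.3
```

```text
time_s: 9.62
tool_pos: [0.5911, -0.0099, 0.164]
tool_rot: [-180.0, -0.2, -178.3]
force: [0.2, 0.1, -0.1]
grip_width: 0.0494
grasp_force: 0.0
time_s: 10.25
tool_pos: [0.5205, 0.0019, 0.3201]
tool_rot: [-180.0, 0.3, -178.5]
force: [0.3, 0.3, 0.7]
grip_width: 0.0493
grasp_force: 0.0
t 10.35 pos [0.5173 0.005  0.3186] rot [ 1.7977e+02  8.0000e-02 -1.7818e+02] F [ 0.2 -0.5  0.3] q [-40.  -1.  36.  94.   0.  87.  88.] w 0.0495
shift [1.69  0.9   0.984]
turn [0.0013 0.0005 0.0007]
```

View pics/s2.png

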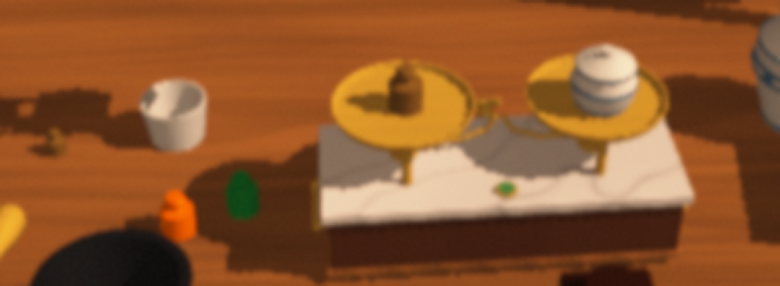

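The weight stands upright on the right pan at crop (405,90), and the jar at (605,80) is untouched. Next I'll move the tool in front of the plunger and lean it.

```bash
python3 -m creep '{"translation":[[0.3,0.3,0],[0.4,0.3,0],[0.3,0.2,0],[0,0,0],[0,0,0]],"turn":[[0,0,0],[0,-0.04,0],[0,-0.05,0],[0,-0.05,0],[0,-0.0544,0]],"grip":[0.3,0,0,0,0]}'
python3 -m creep '{"translation":[[0,0,0],[0,0,0]],"turn":[[0,0,0],[0,0,0]],"grip":[0,0]}'
python3 d.py 0.426 0.070 0.172 180 35 -178.2
```

```text
time_s: 10.98
tool_pos: [0.4671, 0.064, 0.3184]
tool_rot: [178.5, 14.4, -177.8]
force: [-0.7, -0.1, -0.0]
grip_width: 0.0077
grasp_force: 0.0
time_s: 11.22
tool_pos: [0.4669, 0.0624, 0.3169]
tool_rot: [178.5, 14.1, -178.0]
force: [-0.1, 0.2, 0.3]
grip_width: 0.0009
grasp_force: 0.0
t 11.22 pos [0.4669 0.0624 0.3169] rot [ 178.48   14.14 -178.01] F [-0.1  0.2  0.3] q [ -6. -16.  -4. 109.  -1.  73.  82.] w 0.0009
shift [0.934 0.07  1.635]
turn [ 0.0088 -0.1159 -0.0006]
```

```bash
python3 d.py 0.45 0.071 0.16 180 35 -178.2
```

```text
t 11.22 pos [0.4669 0.0624 0.3169] rot [ 178.48   14.14 -178.01] F [-0.1  0.2  0.3] q [ -6. -16.  -4. 109.  -1.  73.  82.] w 0.0009
shift [0.68  0.066 1.854]
turn [ 0.0088 -0.1159 -0.0006]
```

```bash
python3 -m creep '{"translation":[[0.2,0.06,0.5],[0.2,0,0.5],[0.2,0,0.5],[0.08,0,0.35],[0,0,0]],"turn":[[0,0,0],[0,0,0],[0,0,0],[0,0,0],[0,0,0]],"grip":[0,0,0,0,0]}'
python3 d.py 0.426 0.070 0.172 180 35 -178.2
```

```text
time_s: 11.85
tool_pos: [0.4478, 0.0727, 0.1578]
tool_rot: [178.5, 13.8, -177.7]
force: [0.7, -0.5, 0.5]
grip_width: 0.0002
grasp_force: 0.0
t 11.85 pos [0.4478 0.0727 0.1578] rot [ 178.49   13.85 -177.7 ] F [ 0.7 -0.5  0.5] q [ -7. -14.  -6. 125.  -1.  55.  80.] w 0.0002
shift [ 0.223 -0.016 -0.239]
turn [ 0.0094 -0.1175  0.001 ]
```

```bash
python3 -m creep '{"translation":[[-0.06,0,0.3],[-0.07,0,0.32],[0,0,0],[0,0,0],[0,0,0]],"turn":[[0,0,0],[0,0,0],[0.01,-0.04,0],[0,-0.04,0],[0,-0.0375,0]],"grip":[0,0,0,0,0]}'
python3 -m creep '{"translation":[[0,0,0]],"turn":[[0,0,0]],"grip":[0]}'
python3 d.py 0.478 0.072 0.099 180 35 -178.2
```

```text
time_s: 12.48
tool_pos: [0.4897, 0.0796, 0.1111]
tool_rot: [-179.5, 34.7, -177.8]
force: [0.9, -0.5, -0.0]
grip_width: 0.0005
grasp_force: 0.0
time_s: 12.6
tool_pos: [0.4906, 0.0798, 0.1125]
tool_rot: [-179.5, 34.7, -177.7]
force: [-0.6, 0.1, 0.3]
grip_width: 0.0005
grasp_force: 0.0
t 12.6 pos [0.4906 0.0798 0.1125] rot [-179.46   34.7  -177.73] F [-0.6  0.1  0.3] q [ -3. -17. -16. 140.  13.  24.  63.] w 0.0005
shift [ 0.229 -0.091  0.049]
turn [-0.0015 -0.0017  0.0021]
```

```bash
python3 d.py 0.488 0.0725 0.086 180 35 -178.2
```

```text
t 12.6 pos [0.4906 0.0798 0.1125] rot [-179.46   34.7  -177.73] F [-0.6  0.1  0.3] q [ -3. -17. -16. 140.  13.  24.  63.] w 0.0005
shift [ 0.218 -0.088  0.253]
turn [-0.0015 -0.0017  0.0021]
```

```bash
python3 -m creep '{"translation":[[0.07,-0.03,0.08],[0.07,-0.03,0.08],[0.07,-0.03,0.09],[0,0,0]],"turn":[[0,0,0],[0,0,0],[0,0,0],[0,0,0]],"grip":[0,0,0,0]}'
python3 d.py 0.488 0.0725 0.086 180 35 -178.2
```

```text
time_s: 13.1
tool_pos: [0.4932, 0.0719, 0.0886]
tool_rot: [-179.4, 34.2, -178.0]
force: [-0.3, -0.3, -0.4]
grip_width: 0.0004
grasp_force: 0.0
t 13.1 pos [0.4932 0.0719 0.0886] rot [-179.43   34.17 -178.04] F [-0.3 -0.3 -0.4] q [ 30. -17. -43. 140. -11.  19.  85.] w 0.0004
shift [ 0.071  0.01  -0.01 ]
turn [-0.0027 -0.0046  0.0008]
```

```bash
python3 -m creep '{"translation":[[0,0,0],[0.04,0,0],[0.03,0,0],[0,0,0]],"turn":[[0,0.015,0],[0,0.01,0],[0,0,0],[0,0,0]],"grip":[0,0,0,0]}'
python3 d.py 0.488 0.0725 0.085 180 31 -178.2
python3 - <<'E'
from h import *
c=snap('wrist');save(c,'pics/w3.png')
E
```

```text
time_s: 13.6
tool_pos: [0.4874, 0.0731, 0.0848]
tool_rot: [-179.4, 29.7, -177.9]
force: [0.3, 0.0, -0.0]
grip_width: 0.0003
grasp_force: 0.0
t 13.6 pos [0.4874 0.0731 0.0848] rot [-179.45   29.69 -177.88] F [ 0.3  0.  -0. ] q [ 31. -15. -44. 137.  -9.  25.  85.] w 0.0003
shift [-0.007 -0.008  0.002]
turn [-0.0022 -0.0073  0.0015]
```

View pics/w3.png

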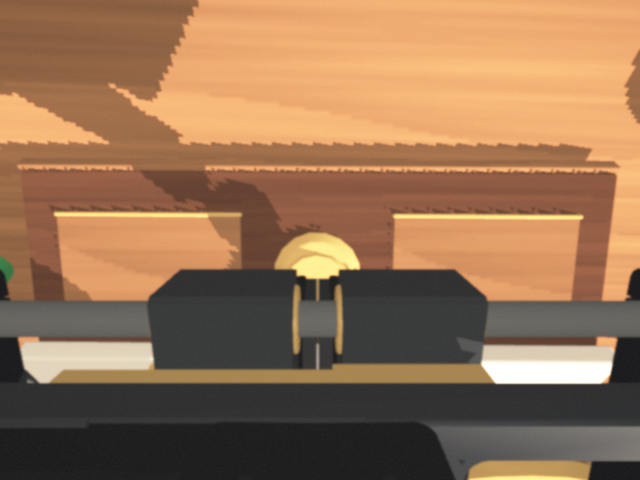

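The fingers and the cap are in line at column 318, with a lean of about 30° and clear of the joint limits. I'll advance along the plunger's line.

```bash
python3 -m creep '{"translation":[[-0.006,0,0.06],[-0.006,0,0.06],[0,0,0]],"turn":[[0,0,0],[0,0,0],[0,0,0]],"grip":[0,0,0]}'
python3 -m creep '{"translation":[[-0.003,0,0.03],[0,0,0]],"turn":[[0,0,0],[0,0,0]],"grip":[0,0]}'
```

```text
time_s: 14.02
tool_pos: [0.4931, 0.0726, 0.0762]
tool_rot: [-179.5, 29.6, -178.0]
force: [-0.6, 0.3, -0.1]
grip_width: 0.0004
grasp_force: 0.0
time_s: 14.28
tool_pos: [0.4946, 0.0725, 0.0747]
tool_rot: [-179.4, 29.7, -178.0]
force: [-2.0, -0.1, 1.1]
grip_width: 0.0002
grasp_force: 0.8
```

```bash
python3 -m creep '{"translation":[[-0.002,0,0.025],[-0.002,0,0.025],[0,0,0]],"turn":[[0,0,0],[0,0,0],[0,0,0]],"grip":[0,0,0]}'
python3 -m creep '{"translation":[[-0.002,0,0.02],[0,0,0]],"turn":[[0,0,0],[0,0,0]],"grip":[0,0]}'
```

```text
time_s: 14.65
tool_pos: [0.4969, 0.0727, 0.0714]
tool_rot: [-179.4, 29.7, -178.0]
force: [-1.4, -0.5, 1.7]
grip_width: 0.0004
grasp_force: 1.2
time_s: 14.9
tool_pos: [0.4979, 0.0727, 0.0701]
tool_rot: [-179.4, 29.7, -178.0]
force: [-2.4, -1.1, 1.6]
grip_width: 0.0003
grasp_force: 1.6
```

```bash
python3 -m creep '{"translation":[[-0.002,0,0.015],[0,0,0]],"turn":[[0,0,0],[0,0,0]],"grip":[0,0]}'
python3 -m creep '{"translation":[[-0.002,0,0.015],[0,0,0]],"turn":[[0,0,0],[0,0,0]],"grip":[0,0]}'
```

```text
time_s: 15.15
tool_pos: [0.4985, 0.0727, 0.0692]
tool_rot: [-179.4, 29.7, -177.9]
force: [-4.9, -0.8, 5.5]
grip_width: 0.0001
grasp_force: 3.9
time_s: 15.4
tool_pos: [0.4992, 0.0727, 0.0683]
tool_rot: [-179.4, 29.7, -177.9]
force: [-6.2, -0.3, 6.5]
grip_width: 0.0004
grasp_force: 4.9
```

Axial force is about 9 N, which is firm on the halfway stop (5–11 N). I'll hold there for about a second.

```bash
python3 -m creep '{"translation":[[0,0,0],[0,0,0],[0,0,0],[0,0,0]],"turn":[[0,0,0],[0,0,0],[0,0,0],[0,0,0]],"grip":[0,0,0,0]}'
python3 -m creep '{"translation":[[0,0,0],[0,0,0],[0,0,0],[0,0,0]],"turn":[[0,0,0],[0,0,0],[0,0,0],[0,0,0]],"grip":[0,0,0,0]}'
```

```text
time_s: 15.9
tool_pos: [0.4992, 0.0727, 0.0683]
tool_rot: [-179.4, 29.7, -177.9]
force: [-6.7, -0.3, 7.3]
grip_width: 0.0006
grasp_force: 4.9
time_s: 16.4
tool_pos: [0.4992, 0.0727, 0.0683]
tool_rot: [-179.4, 29.7, -177.9]
force: [-7.3, -0.7, 6.2]
grip_width: 0.0004
grasp_force: 4.9
```

```bash
python3 -m creep '{"translation":[[-0.003,0,0.03],[-0.003,0,0.03],[-0.003,0,0.03],[0,0,0]],"turn":[[0,0,0],[0,0,0],[0,0,0],[0,0,0]],"grip":[0,0,0,0]}'
```

```text
time_s: 16.9
tool_pos: [0.5029, 0.0728, 0.0634]
tool_rot: [-179.2, 29.5, -177.8]
force: [-38.2, -1.3, 45.1]
grip_width: 0.0002
grasp_force: 29.5
```

It is hard against the bottom stop. I'll back off along the line and look.

```bash
python3 -m creep '{"translation":[[0.004,0,-0.05],[0.009,0,-0.1],[0.02,0,-0.2],[0.02,0,-0.3],[0.02,0,-0.4]],"turn":[[0,0,0],[0,0,0],[0,0,0],[0,0,0],[0,0,0]],"grip":[0,0,0,0,0]}'
python3 -m creep '{"translation":[[0,0,-0.3],[0,0,0],[0,0,0],[0,0,0],[0,0,0]],"turn":[[0,0,0],[0,0,0],[0,0,0],[0,0,0],[0,0,0]],"grip":[0,0,0,0,0]}'
python3 - <<'E'
from h import *
c=snap('scene');a=c['frame'][200:310,150:450]
cv2.imwrite('pics/s3.png',cv2.resize(a[:,:,::-1],None,fx=2.6,fy=2.6,interpolation=cv2.INTER_CUBIC))
old=load('top');c=snap('top')
for n,cc in(('before',old),('after',c)):
    W=world(cc);z=W[...,2];f=cc['frame'].astype(int)
    for nm,(u0,u1) in (('R',(318,366)),('L',(252,300))):
        s=np.zeros(z.shape,bool);s[205:250,u0:u1]=1;s&=(z>.115)&(z<.16)
        print(n,nm,s.sum(),np.median(z[s]).round(4),np.mean(z[s]).round(4))
print(np.abs(c['frame'].astype(int)-old['frame'].astype(int)).max(2)[215:300,380:485].max())
E
```

```text
time_s: 17.52
tool_pos: [0.4774, 0.0739, 0.1099]
tool_rot: [-179.2, 29.7, -177.8]
force: [-0.3, 0.9, -0.1]
grip_width: 0.0007
grasp_force: 0.0
time_s: 18.15
tool_pos: [0.4778, 0.0761, 0.122]
tool_rot: [-179.0, 29.2, -177.8]
force: [0.1, 0.7, 0.1]
grip_width: 0.0004
grasp_force: 0.0
before R 250 0.1409 0.1411
before L 1317 0.1399 0.1401
after R 1643 0.1411 0.1412
after L 1348 0.14 0.1402
114
```

View pics/s3.png

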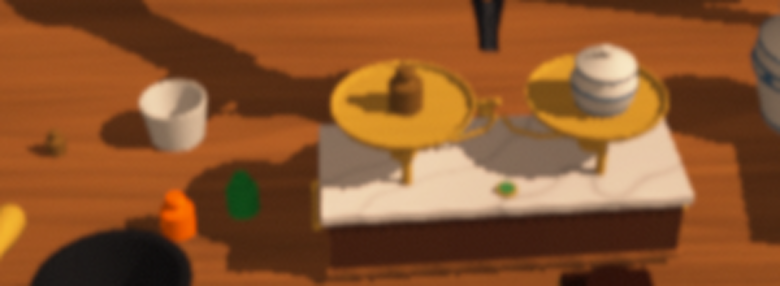

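Both pans are level, and the jar and weight are standing. Travel from first contact to the hard stop was about 14 mm. To check that the studs dropped, I'll diff the before and after scene crops.

```bash
python3 - <<'E'
from h import *
a=cv2.imread('pics/s2.png');b=cv2.imread('pics/s3.png')
d=cv2.absdiff(a,b).max(2);m=(d>22).astype(np.uint8)
n,l,s,ce=cv2.connectedComponentsWithStats(m)
for i in range(1,n):
    if s[i,4]>15 and ce[i][0]>300:print(s[i],d[l==i].max())
A=np.vstack([a[55:215,310:700],b[55:215,310:700]]);cv2.imwrite('pics/cmp.png',cv2.resize(A,None,fx=1.8,fy=1.8))
E
```

```text
[ 469    0   38   54 1518] 147
```

View pics/cmp.png

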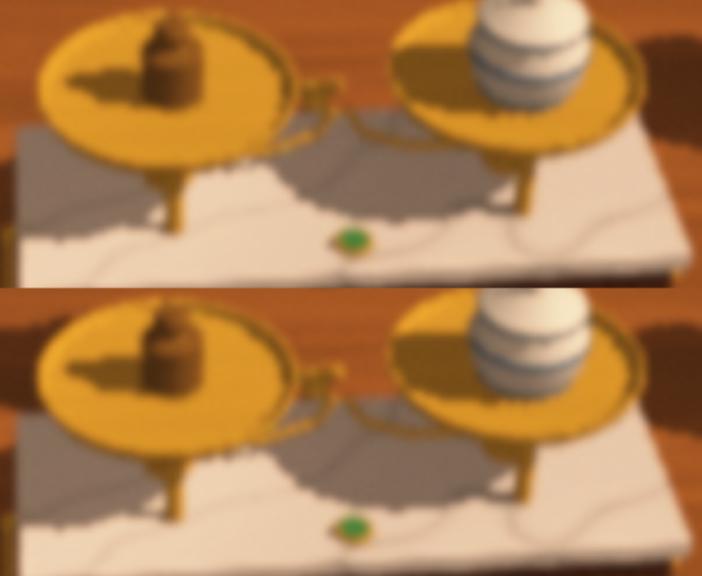

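The studs can't be seen from this side. The mechanics do agree, though: 14 mm of travel from first contact, then a purely axial rise to a hard stop well above the 15 N spring force. The tool is clear, so I'm handing in.

```bash
python3 -c "
from cell import env
print(env.get_obs()['force'].round(1));print(env.sign_off())"
```

```text
[ 0.5 -0.8  0.3]
the job is handed in; nothing more can be done
None
```

I handed the job in at about 18 s: the larger weight is on the right pan, and the plunger was held about 1 s at halfway, pressed fully down and let go; the pans are level and everything I checked is in place, but I couldn't see the studs, so the release rests on the 14 mm of travel to the hard stop (about 59 N at the fingertips).

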